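# Shim the short foot of a rocking bench shaker

## Robot

A 6-joint arm with a two-finger parallel gripper is mounted at the origin on the work surface. World frame = base frame: x ahead of the robot, y to its left, z up, the work surface at z = 0. Lengths are in m, angles in rad, forces in N, time in s.
With the tool pointing down it reaches from about 0.4 to 0.825 m from the base axis. Payload 7 kg.
Tool frame: the origin (TCP) lies between the finger pads; the fingertips stand 11 mm ahead of it and the grasp point (between the pads) lies 8 mm behind it; x points along the fingers, z is the direction in which the jaws open and shut, and the axes are right-handed (so a half turn about x gives the same grasp; the last joint's range is limited). The gripper opens to 88 mm and grips with 3 to 60 N. Pads are 19 mm wide; open, the fingers measure 130 mm over their backs; the gripper's body (78 mm by 193 mm) begins 47 mm behind the grasp point.
Start: joints at [-0.942, 0.359, 0.012, 0, -1.224, -0.288], TCP at [0.226, -0.636, 0.238] pointing down, gripper open.
Joint ranges: [-3.07, 3.07], [-1.43, 2.12], [-1.02, 1.25], [-3.03, 1.67], [-3.05, -0], [-3.03, 3.03]. Speed limits (rad/s): [2.39, 2.39, 3.01, 3.14, 3.14, 3.14].

## Interface

Orientations are given as [roll, pitch, yaw] about the fixed x, y, z axes, in that order (R = Rz(yaw) Ry(pitch) Rx(roll)).
In Python, from station import arm gives the robot as it stands.
- The arm moves only by the tool jog_arm, never from a script. Its argument "motion" is a list of rows, each an object of numbers: "dx", "dy", "dz": the shift along the tool's x, y, z in m; "twist": the turn about the tool's x in degrees. In form: [{"dx": .., "dy": .., "dz": .., "twist": ..}, ...]. A call has 1 to 20 rows; each row is the pose to reach, as a shift and turn from the pose commanded when the call began, along the tool's axes at that moment; what a row does not reach only later rows make up. A row lasts 1/12 s, in which the tool goes at most 41.7 mm and 7.16 degrees, less where a joint would pass 70% of its speed; a pose out of reach is approached as far as the arm can. A call with a gripper value outside its range is refused whole. "gripper" is the finger opening in m, from 0 to 0.0876, set as the call begins (left out, the last holds). The fingers move at their own pace and stop on an object; "newtons" is the grip in N (left out, the last holds). Time passes only in rows, so rows that repeat a pose let the fingers close. It gives the time, the measured TCP pose, the force and the opening at its end, in the units of the state.
- arm.get_state(): the state, without advancing time (a new reading comes with each control period).
- arm.grab_frame(name): name is "scene" or "side" or "wrist"; returns the picture (384x512x3 uint8, red, green, blue); there is no depth.
- arm.camera_model(name): a dict with "camera_matrix" (3x3 intrinsics, pixels), "k1" (the pictures are not rectified: a ray, as slopes to the right and down, at radius r is drawn at 1 + k1 r^2 times it, then the intrinsics apply), "eye" and "attitude" of the camera in the world. Camera axes: x right, y down, z forward; pixel columns grow to the right and rows downward; lengths in m; the calibration is good to about 2 mm. A picture is of the moment at which its call begins: read the wrist's pose just before it. camera_model takes no time and is no camera call; for the wrist camera it gives the pose at the moment of the call.
- arm.job_done(): hands the job in, once; it reports no verdict.
The state is a dict: "t": time; "q": joint angles; "qd": joint speeds; "joint_efforts": joint torques, N m; "eef_pos": TCP position; "ee_rot": TCP orientation; "force": force on the tool from outside, world axes, zero at the start; "moment": the same for the moment, N m; "width": finger opening in m.
Only numpy, scipy, OpenCV 4.12 (cv2) and the standard library are available. Lean on these libraries where they do the work, as an engineer would, in place of code of your own. Each camera call takes 0.05 s, during which the arm holds its last target.

## Task

The bench shaker rocks because its foot under the orange outrigger hangs clear of the bench. Slide the two blue shims under that foot one after the other, the first flat on the bench and the second lying flat on top of it, with the foot above both, so that the shaker has nothing left to rock into. Do not shove or tip the shaker.

Things in the scene. Friction and masses are not known exactly. Their poses are not given: they have to be found in the camera images.
- shim_a_mid (a point): One of two identical loose blue plastic shims (50 g): flat plate 120 mm long, 44 wide, 8 thick, alike at both ends. Point: its centre, half-way up (4 mm above the bench). x runs along its length, y across its width, z up. Starts lying flat on the bench to the robot's left, its length within 25 degrees of the y direction, clear by 25 mm or more on both long sides. Either shim may go in first.
- shim_b_mid (a point): One of two identical loose blue plastic shims (50 g): flat plate 120 mm long, 44 wide, 8 thick, alike at both ends. Point: its centre, half-way up (4 mm above the bench). x runs along its length, y across its width, z up. Starts like the other; which lies nearer to the robot varies.
- short_foot (a point): Short round rubber foot of the shaker, 20 mm wide, bevelled rim. Point: centre of its underside, 18 mm above the bench (two shims are 16 mm). Axes: the shaker's; y points outward along the orange arm. That arm is 30 mm wide, from 32 to 44 mm above the bench, ends 14 mm beyond the point in +y and meets the casing 45 mm from it in -y. Bench clear below and out to +y: shims go in lengthwise towards -y.
- shaker: Loose 5 kg white shaker, level on its other three feet; some 14 N down on the orange arm tips it. Origin at bench level under its middle; x away from its front panel, y to the robot's left within 20 degrees, z up. Casing 200 (x) by 150 (y) mm, from 30 to 94 mm above the bench. Short foot at x -75, y 120 mm; grey arms with full-length feet at (75, 120), (75, -120), (-75, -120) mm.
Things that resemble listed ones, but are neither listed nor needed, are in the scene too. What is shaped like the part that bears shim_a_mid but brown or green is not meant. Leave any black look-alike of the part that bears shim_b_mid alone.

How it is judged:
By the outcome, as a careful person would: the job done as asked, in the order asked, and still so for the second after the job is handed in, with the robot touching nothing.
It also fails if it takes over 62 s, if anything falls off the work surface, if the arm or the gripper's body presses on something with over 40 N, if the wrist force passes 120 N, or if a joint passes its speed limit or range.

## Working session

There is one attempt and no reset: what is moved stays moved. The work goes in short steps, Python scripts to look and compute and a tool call to move; the robot and the scene stay as the last step left them, time stands still between calls to the robot, and variables do not carry over. Pictures are saved under pics/ and viewed, and the job is handed in when it is done.

Besides the shell and the picture viewer there is one more tool, called as name([rows], argument=value, ...), one row to a line, values as JSON. jog_arm: Moves the arm, as the interface text tells. Its arguments: {"type":"object","properties":{"motion":{"type":"array"},"gripper":{"type":"number"},"newtons":{"type":"number"}},"required":["motion"]}

```bash
mkdir -p pics; ls
cat > h.py <<'E'
import numpy as np, cv2
from station import arm
from scipy.spatial.transform import Rotation as R
def save(n,name):
    im=arm.grab_frame(n); cv2.imwrite(f'pics/{name}.png',cv2.cvtColor(im,cv2.COLOR_RGB2BGR)); return im
E
python3 - <<'E'
from h import *
print(arm.get_state())
for n in ["scene","side","wrist"]:
    print(n,arm.camera_model(n))
save("scene","s0");save("side","d0")
E
```

```text
pics
{'t': 0.0, 'q': array([-9.41898727e-01,  3.59385157e-01,  1.10346264e-02, -3.07531057e-04,
       -1.22409330e+00, -2.88116601e-01]), 'qd': array([-3.79182615e-04, -1.10175709e-03,  6.12237462e-04, -1.35997000e-03,
        1.10149026e-03,  1.25110972e-05]), 'joint_efforts': array([-3.66342128e-04, -5.82713699e+01,  2.93048483e+01,  6.99690118e+00,
        6.88182103e-03, -1.54354439e-04]), 'eef_pos': array([ 0.22541235, -0.63574533,  0.23662092]), 'ee_rot': array([0.11443256, 1.56912364, 2.02590515]), 'force': array([ 0.2942166 , -1.12655663,  0.09702653]), 'moment': array([-0.03063323,  0.02109509, -0.00532039]), 'width': 0.0874716437030061}
scene {'camera_matrix': array([[393.76768437,   0.        , 252.71406123],
       [  0.        , 393.76768437, 194.1429193 ],
       [  0.        ,   0.        ,   1.        ]]), 'k1': 0.028338048092772804, 'eye': array([ 1.25524336, -0.07396243,  0.54657333]), 'attitude': array([-2.16448063, -0.02074549,  1.43327703])}
side {'camera_matrix': array([[382.3381707 ,   0.        , 251.73750633],
       [  0.        , 382.3381707 , 188.81875577],
       [  0.        ,   0.        ,   1.        ]]), 'k1': -0.10306646250568748, 'eye': array([ 0.29544023, -0.61700981,  0.55778093]), 'attitude': array([-2.22335323,  0.00666893, -0.35294137])}
wrist {'camera_matrix': array([[265.07624747,   0.        , 252.80555175],
       [  0.        , 265.07624747, 188.9153368 ],
       [  0.        ,   0.        ,   1.        ]]), 'k1': -0.0564610708717469, 'eye': array([ 0.15234304, -0.6621854 ,  0.3846207 ]), 'attitude': array([ 2.8536318 , -0.00351733,  1.91087755])}
```

View pics/s0.png

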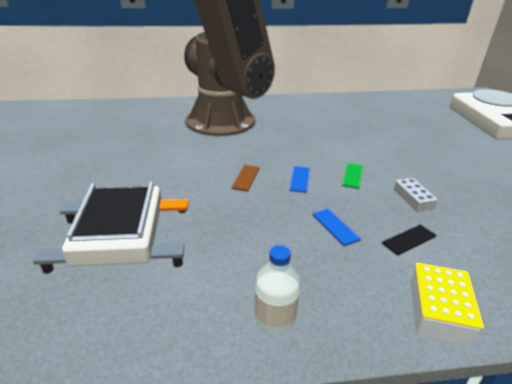

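View pics/d0.png

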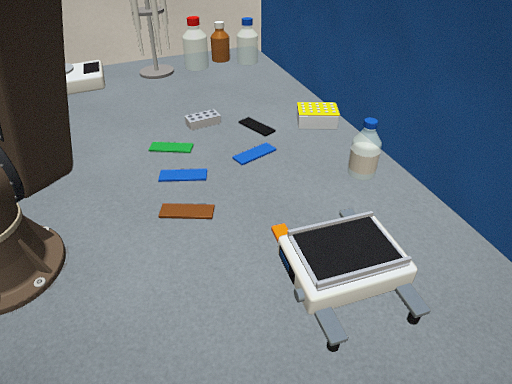

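```bash
cat >> h.py <<'E'
def cam(n,m=None):
    m=m or arm.camera_model(n); return m['camera_matrix'],m['k1'],np.array(m['eye']),R.from_euler('xyz',m['attitude']).as_matrix()
def ray(c,px):
    K,k1,e,A=c; d=np.array([k1,0,0,0,0.])
    u=cv2.undistortPoints(np.array(px,float).reshape(-1,1,2),K,d).reshape(-1,2)
    return np.c_[u,np.ones(len(u))]@A.T
def atz(c,px,z):
    r=ray(c,px); return c[2]+r*((z-c[2][2])/r[:,2])[:,None]
def proj(c,P):
    K,k1,e,A=c
    return cv2.projectPoints(np.array(P,float).reshape(-1,3),cv2.Rodrigues(A.T)[0],-A.T@e,K,np.array([k1,0,0,0,0.]))[0].reshape(-1,2)
E
python3 - <<'E'
from h import *
for n,f in [('scene','s0'),('side','d0')]:
    im=cv2.imread(f'pics/{f}.png');c=cam(n)
    hsv=cv2.cvtColor(im,cv2.COLOR_BGR2HSV)
    for nm,lo,hi in [('blue',(105,170,120),(120,255,255)),('orange',(8,200,180),(20,255,255))]:
        m=cv2.inRange(hsv,lo,hi)
        k,l,s,ce=cv2.connectedComponentsWithStats(m)
        for i in range(1,k):
            if 60<s[i,4]<3000:
                cnt=cv2.findContours((l==i).astype('uint8'),0,2)[0][0].reshape(-1,2)
                z=.008 if nm=='blue' else .044
                P=atz(c,cnt,z)[:,:2]*1000
                r=cv2.minAreaRect(P.astype('float32'))
                print(n,nm,s[i],ce[i].round(1),'rect',np.round(r[0]),np.round(r[1]),round(r[2],1))
    x,y,w,h=((30,150,360,110) if n=='scene' else (140,130,310,225))
    cv2.imwrite(f'pics/{f}c.png',cv2.resize(im[y:y+h,x:x+w],None,fx=2.2,fy=2.2,interpolation=cv2.INTER_CUBIC))
E
```

```text
scene blue [291 167  18  25 366] [299.6 178.8] rect [405. 179.] [ 40. 119.] 72.1
scene blue [314 209  46  36 674] [336.2 226.9] rect [608. 210.] [119.  43.] 17.9
scene blue [270 246  20  19 303] [279.5 254.6] rect [686.  70.] [38. 53.] 80.0
scene orange [160 200  27   9 219] [173.6 204.3] rect [ 538. -139.] [57. 30.] 83.8
side blue [364 117  15  12 130] [371.  122.3] rect [1006.  246.] [76. 44.] 64.9
side blue [233 143  43  22 394] [253.7 153.1] rect [602. 207.] [121.  46.] 18.3
side blue [159 169  48  13 518] [182.7 174.8] rect [399. 175.] [ 49. 118.] 71.9
side orange [272 224  16  15 143] [279.6 229.8] rect [ 531. -130.] [35. 27.] 86.6
```

View pics/s0c.png

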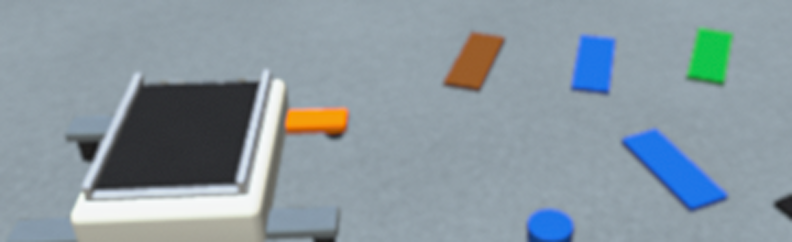

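View pics/d0c.png

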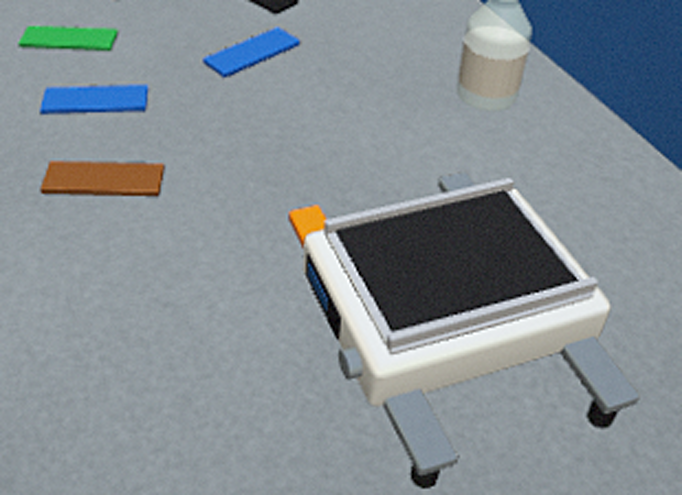

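Run:
```python
from h import *
for n,f in [('scene','s0'),('side','d0')]:
    im=cv2.imread(f'pics/{f}.png');c=cam(n)
    hsv=cv2.cvtColor(im,cv2.COLOR_BGR2HSV)
    m=cv2.inRange(hsv,(105,170,120),(120,255,255))|cv2.inRange(hsv,(8,200,180),(20,255,255))
    k,l,s,ce=cv2.connectedComponentsWithStats(m)
    for i in range(1,k):
        if 130<s[i,4]<3000:
            cnt=cv2.findContours((l==i).astype('uint8'),0,2)[0][0].reshape(-1,2)
            ap=cv2.approxPolyDP(cv2.convexHull(cnt),3,True).reshape(-1,2)
            print(n,ce[i].round(),ap.tolist(),(atz(c,ap,.008)[:,:2]*1000).round().tolist(),'z44',(atz(c,ap,.044)[:,:2]*1000).round().tolist())
```

```text
scene [300. 179.] [[308, 168], [305, 191], [291, 189], [294, 167]] [[356.0, 214.0], [466.0, 178.0], [454.0, 145.0], [347.0, 177.0]] z44 [[416.0, 195.0], [519.0, 161.0], [507.0, 130.0], [407.0, 160.0]]
scene [174. 204.] [[186, 200], [185, 208], [160, 207], [161, 201]] [[474.0, -115.0], [506.0, -117.0], [496.0, -174.0], [472.0, -173.0]] z44 [[526.0, -112.0], [556.0, -114.0], [547.0, -167.0], [524.0, -166.0]]
scene [336. 227.] [[314, 213], [327, 209], [359, 239], [343, 244]] [[558.0, 176.0], [546.0, 210.0], [657.0, 246.0], [669.0, 207.0]] z44 [[604.0, 159.0], [593.0, 191.0], [697.0, 225.0], [708.0, 188.0]]
scene [280. 255.] [[288, 249], [285, 263], [272, 261], [273, 247]] [[671.0, 91.0], [710.0, 76.0], [702.0, 52.0], [662.0, 61.0]] z44 [[710.0, 80.0], [746.0, 66.0], [739.0, 44.0], [701.0, 52.0]]
side [254. 153.] [[275, 148], [241, 164], [233, 158], [265, 143]] [[665.0, 210.0], [551.0, 168.0], [541.0, 203.0], [649.0, 245.0]] z44 [[640.0, 156.0], [534.0, 117.0], [525.0, 149.0], [626.0, 189.0]]
side [183. 175.] [[206, 169], [205, 179], [159, 181], [161, 170]] [[460.0, 179.0], [447.0, 137.0], [339.0, 170.0], [351.0, 216.0]] z44 [[450.0, 127.0], [437.0, 88.0], [336.0, 118.0], [348.0, 161.0]]
side [280. 230.] [[284, 224], [286, 233], [277, 238], [272, 227]] [[562.0, -80.0], [555.0, -106.0], [532.0, -113.0], [535.0, -79.0]] z44 [[545.0, -115.0], [538.0, -140.0], [516.0, -146.0], [519.0, -115.0]]
```

```bash
cat >> h.py <<'E'
def tool():
    s=arm.get_state(); M=R.from_euler('xyz',s['ee_rot']).as_matrix(); return s,s['eef_pos'],M
def to(p,ang,pos=None,M=None):
    """world target TCP p, desired yaw(deg) of tool z axis -> dx,dy,dz,twist (commanded pose ~ measured)"""
    if M is None: s,pos,M=tool()
    d=M.T@(np.array(p)-pos)
    a=np.degrees(np.arctan2(M[1,2],M[0,2]))
    tw=-(ang-a)  # tool x down
    return d.round(4),((tw+180)%360-180).round(2),a.round(2)
E
python3 - <<'E'
from h import *
s,p,M=tool(); print(M.round(4))
c=arm.camera_model('wrist'); print(M.T@(c['eye']-p), (M.T@cam('wrist')[3]).round(3))
print(atz(cam('scene'),[[277,322]],0), proj(cam('scene'),[[.226,-.636,.238],[0,0,0]]))
# triangulate bottle cap
a=cam('scene');b=cam('side')
r1=ray(a,[[280,250]])[0];r2=ray(b,[[371,121]])[0]
t=np.linalg.lstsq(np.c_[r1,-r2],b[2]-a[2],rcond=None)[0];print(a[2]+r1*t[0],b[2]+r2*t[1])
for z in range(0,1):
  print(atz(a,[[88,222],[157,183],[147,262],[70,262],[186,249],[186,200]],.044)) 
im=cv2.imread('pics/s0.png')[170:280,20:210];cv2.imwrite('pics/s0d.png',cv2.resize(im,None,fx=4,fy=4,interpolation=2))
im=cv2.imread('pics/d0.png')[200:360,260:440];cv2.imwrite('pics/d0d.png',cv2.resize(im,None,fx=3.7,fy=3.7,interpolation=2))
E
```

```text
[[-7.000e-04 -9.425e-01 -3.342e-01]
 [ 1.400e-03 -3.342e-01  9.425e-01]
 [-1.000e+00  2.000e-04  1.500e-03]]
[-0.14799896  0.07775189 -0.0002511 ] [[-0.002 -0.284  0.959]
 [-0.001 -0.959 -0.284]
 [ 1.    -0.001  0.002]]
[[0.83791053 0.03631116 0.        ]] [[-45.80125573  73.93499963]
 [220.4003866  120.78923703]]
[0.82631385 0.03471971 0.15035812] [0.82759552 0.03239208 0.14833216]
[[ 0.5832824  -0.30769564  0.044     ]
 [ 0.44836151 -0.17942557  0.044     ]
 [ 0.71480808 -0.18072531  0.044     ]
 [ 0.69843846 -0.31545361  0.044     ]
 [ 0.68808989 -0.11156629  0.044     ]
 [ 0.52610422 -0.11190049  0.044     ]]
```

View pics/s0d.png

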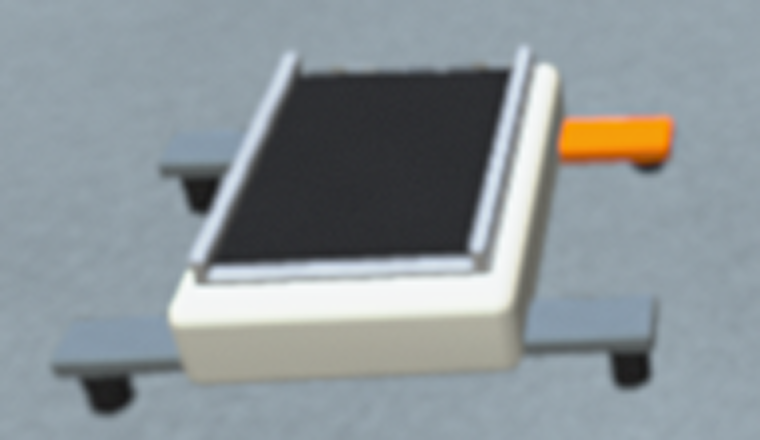

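View pics/d0d.png

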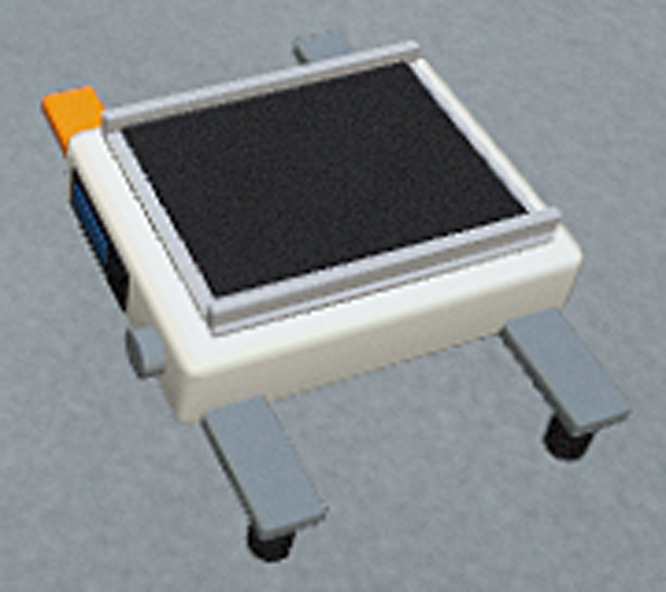

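Run:
```python
from h import *
from scipy.optimize import least_squares
a=cam('scene');b=cam('side')
o=[]
def ad(c,p,q,P): o.append((c,np.array(p),np.array(q),np.array(P)))
ad(a,(188,199.5),(187.2,210),[[-90,134,44],[-60,134,32]])
ad(a,(184.2,244),(183,256.2),[[75,134,44]]*2)
ad(a,(37,250),(33.3,262),[[75,-134,44]]*2)
ad(a,(62.5,203.3),(60.5,212),[[-75,-134,44]]*2)
ad(b,(285.7,223.2),(271.4,227.6),[[-60,134,44],[-90,134,44]])
ad(b,(330.8,343.8),(347.8,337.3),[[-75,-134,44]]*2)
ad(b,(415.4,316.2),(430.3,309.5),[[75,-134,44]]*2)
def tw(x,P):
    cs,sn=np.cos(x[2]),np.sin(x[2]);P=np.array(P)/1000.
    return np.c_[x[0]+cs*P[:,0]-sn*P[:,1],x[1]+sn*P[:,0]+cs*P[:,1],P[:,2]]
def f(x):
    r=[]
    for c,p,q,P in o:
        u=proj(c,tw(x,P)).mean(0); r.append(u-(p+q)/2)
    return np.concatenate(r)
s=least_squares(f,[.6,-.25,-.05]); print(s.x,np.degrees(s.x[2]),s.fun.reshape(-1,2).round(1))
print(tw(s.x,[[-75,120,18]]))
for n,c,x,y,k,F in [('s0',a,20,170,4,(190,110)),('d0',b,260,200,3.7,(180,160))]:
    im=cv2.imread(f'pics/{n}.png')[y:y+F[1],x:x+F[0]];im=cv2.resize(im,None,fx=k,fy=k,interpolation=2)
    for P in [[[-90,134,44],[-60,134,44],[-60,75,44],[-90,75,44]],[[-100,-75,94],[100,-75,94],[100,75,94],[-100,75,94]],[[65,120,0],[75,130,0],[85,120,0],[75,110,0]],[[65,-120,0],[75,-110,0],[85,-120,0],[75,-130,0]],[[-85,-120,0],[-75,-110,0],[-65,-120,0],[-75,-130,0]]]:
        u=((proj(c,tw(s.x,P))-[x,y])*k).astype(int); cv2.polylines(im,[u],True,(0,0,255),1)
    cv2.imwrite(f'pics/{n}e.png',im)
```

```text
[ 0.60240546 -0.24624094 -0.0587805 ] -3.3678747338607926 [[ 0.4 -0.2]
 [-0.5 -1.9]
 [-1.5 -1.9]
 [-0.8 -1.7]
 [-0.3 -2.5]
 [ 0.6 -1.1]
 [ 1.3 -0.9]]
[[ 0.53458459 -0.12204219  0.018     ]]
```

View pics/s0e.png

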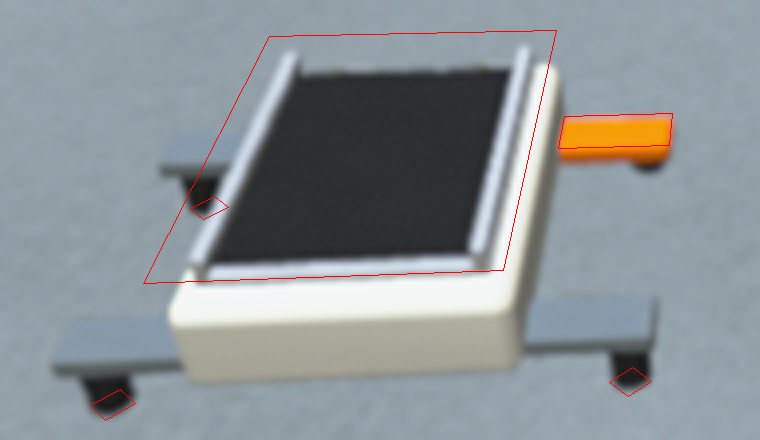

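View pics/d0e.png

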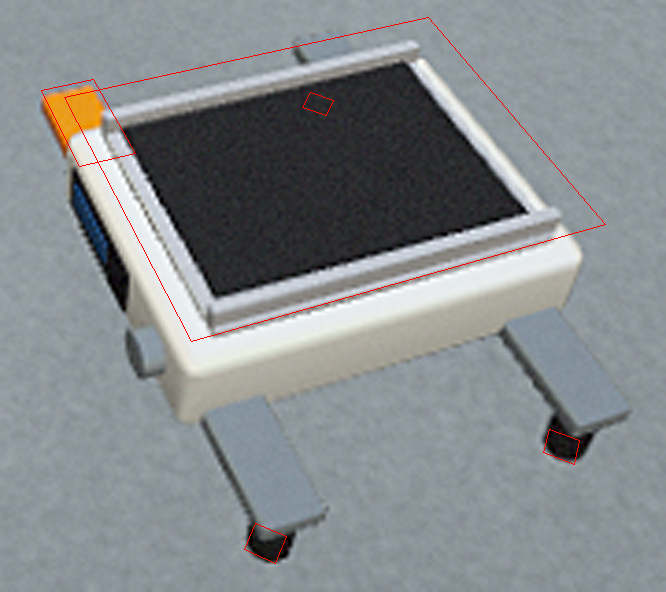

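Run:
```python
from h import *
from scipy.optimize import least_squares
a=cam('scene');b=cam('side')
S=lambda x,y:(x/4+20,y/4+170)
D=lambda x,y:(x/3.7+260,y/3.7+200)
o=[]
# foot bottoms lowest pixel centre-ish of bottom disc (disc centre)
o+= [(a,S(110,402),[75,-120],0),(a,S(631,378),[75,120],0),(b,D(270,548),[-75,-120],0),(b,D(569,446),[75,-120],0)]
# arms z=za index 3 ; corners
o+= [(a,S(672,118),[-90,134],3),(b,D(95,86),[-60,134],3),(b,D(42,102),[-90,134],3),
 (a,S((657+652)/2,320),[75,134],3),(a,S(61,344),[75,-134],3),(b,D(294,520),[-75,-134],3),(b,D(602,418),[75,-134],3),(a,S(166,150),[-75,-134],3)]
# casing front bottom z=zb, top
o+= [(a,S(188,383),[100,-75],4),(a,S(522,368),[100,75],4),(a,S(170,320),[100,-75],5),(a,S(518,310),[100,75],5),(b,D(180,420),[-100,-75],4),(b,D(170,385),[-100,-75],5),(b,D(581,255),[100,-75],5)]
def tw(x,P,z):
    cs,sn=np.cos(x[2]),np.sin(x[2]);P=np.array(P)/1000.
    return [x[0]+cs*P[0]-sn*P[1],x[1]+sn*P[0]+cs*P[1],z]
def f(x):
    return np.concatenate([proj(c,tw(x,P,x[i] if i else 0))[0]-p for c,p,P,i in o])
s=least_squares(f,[.6,-.25,-.05,.044,.03,.094],loss='soft_l1'); print(s.x.round(4),np.degrees(s.x[2]));print(f(s.x).reshape(-1,2).round(1))
print(tw(s.x,[-75,120],.018))
```

```text
[ 0.6016 -0.2455 -0.0506  0.0391  0.0356  0.0693] -2.9003227958164746
[[ 1.4  0.7]
 [ 0.6  0.3]
 [-1.1 -1.3]
 [-2.3 -0.5]
 [ 0.3  0.2]
 [-1.3  0.1]
 [-1.2 -1.1]
 [ 0.5 -0.6]
 [-0.1  0.2]
 [ 0.   0.6]
 [ 0.2  0.1]
 [-0.3  0.3]
 [-1.7 -0.1]
 [ 0.4 -0.5]
 [-1.9  1.6]
 [-1.   0.1]
 [-0.6  1.6]
 [ 4.1 -1.7]
 [ 2.   1.2]]
[np.float64(0.5327598091859994), np.float64(-0.12188711903857898), 0.018]
```

Run:
```python
from h import *
print(to([.60,-.05,.237],109.5)); print(to([.655,.215,.20],109.5))
```

```text
(array([ 3.000e-04, -5.488e-01,  4.270e-01]), np.float64(0.02), np.float64(109.52))
(array([ 0.0376, -0.6892,  0.6583]), np.float64(0.02), np.float64(109.52))
```

jog_arm([
  {"dy": -0.549, "dz": 0.427},
  {"dy": -0.549, "dz": 0.427},
  {"dy": -0.549, "dz": 0.427},
  {"dy": -0.549, "dz": 0.427},
  {"dy": -0.549, "dz": 0.427},
  {"dy": -0.549, "dz": 0.427},
  {"dy": -0.549, "dz": 0.427},
  {"dy": -0.549, "dz": 0.427},
  {"dy": -0.549, "dz": 0.427},
  {"dy": -0.549, "dz": 0.427},
  {"dy": -0.549, "dz": 0.427},
  {"dy": -0.549, "dz": 0.427},
  {"dy": -0.549, "dz": 0.427},
  {"dy": -0.549, "dz": 0.427},
  {"dy": -0.549, "dz": 0.427},
  {"dy": -0.549, "dz": 0.427},
  {"dy": -0.549, "dz": 0.427},
  {"dy": -0.549, "dz": 0.427},
  {"dy": -0.549, "dz": 0.427},
], gripper=0.055)

```text
invalid input
```

Run:
```python
from h import *
import json
s=arm.get_state();print(s['t'],s['eef_pos'],s['ee_rot'],s['q'],s['qd'].round(3))
m=arm.camera_model('wrist');save('wrist','w1')
json.dump({k:np.array(v).tolist() for k,v in m.items()},open('w1.json','w'))
print(to([.655,.215,.20],109.5))
```

```text
0.1 [ 0.22545067 -0.63579487  0.23670549] [0.11521637 1.56927945 2.02673114] [-9.41879902e-01  3.59341402e-01  1.11515176e-02 -2.77601464e-04
 -1.22410069e+00 -2.88103455e-01] [-0.001 -0.002  0.001 -0.     0.001  0.   ]
(array([ 0.0376, -0.6892,  0.6584]), np.float64(0.02), np.float64(109.52))
```

View pics/w1.png

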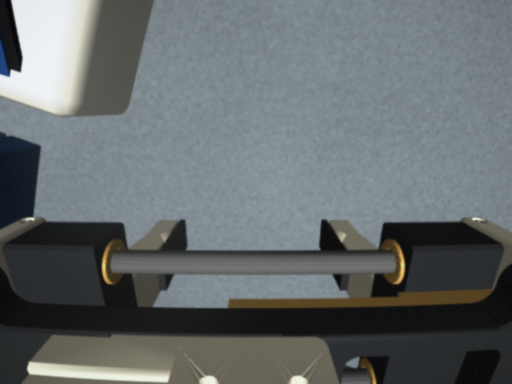

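jog_arm([
  {"dx": 0, "dy": -0.549, "dz": 0.427, "twist": 0},
  {"dx": 0, "dy": -0.549, "dz": 0.427, "twist": 0},
  {"dx": 0, "dy": -0.549, "dz": 0.427, "twist": 0},
  {"dx": 0, "dy": -0.549, "dz": 0.427, "twist": 0},
  {"dx": 0, "dy": -0.549, "dz": 0.427, "twist": 0},
  {"dx": 0, "dy": -0.549, "dz": 0.427, "twist": 0},
  {"dx": 0, "dy": -0.549, "dz": 0.427, "twist": 0},
  {"dx": 0, "dy": -0.549, "dz": 0.427, "twist": 0},
  {"dx": 0, "dy": -0.549, "dz": 0.427, "twist": 0},
  {"dx": 0, "dy": -0.549, "dz": 0.427, "twist": 0},
  {"dx": 0, "dy": -0.549, "dz": 0.427, "twist": 0},
  {"dx": 0, "dy": -0.549, "dz": 0.427, "twist": 0},
  {"dx": 0, "dy": -0.549, "dz": 0.427, "twist": 0},
  {"dx": 0, "dy": -0.549, "dz": 0.427, "twist": 0},
  {"dx": 0, "dy": -0.549, "dz": 0.427, "twist": 0},
  {"dx": 0, "dy": -0.549, "dz": 0.427, "twist": 0},
  {"dx": 0, "dy": -0.549, "dz": 0.427, "twist": 0},
  {"dx": 0, "dy": -0.549, "dz": 0.427, "twist": 0},
  {"dx": 0, "dy": -0.549, "dz": 0.427, "twist": 0},
], gripper=0.055)

```text
t: 1.73
eef_pos: [0.6007, -0.0486, 0.2367]
ee_rot: [1.35, 1.569, -3.019]
force: [-0.1, -0.9, -0.5]
width: 0.055
```

Run:
```python
from h import *
import json
s=arm.get_state();print(s['t'],s['eef_pos'],s['ee_rot'],s['q'],s['qd'].round(3))
m=arm.camera_model('wrist');save('wrist','w2')
json.dump({k:np.array(v).tolist() for k,v in m.items()},open('w2.json','w'))
print(to([.655,.215,.20],109.5))
```

```text
1.7333 [ 0.60065817 -0.04864527  0.23668103] [ 1.35040109  1.56935924 -3.01867991] [ 2.42987769e-01  2.42115891e-01 -1.54523636e-01 -1.86521943e-04
 -1.17558354e+00 -1.47040418e+00] [-0.036 -0.022 -0.022  0.001 -0.002  0.009]
(array([ 0.0368, -0.1406,  0.231 ]), np.float64(0.09), np.float64(109.59))
```

View pics/w2.png

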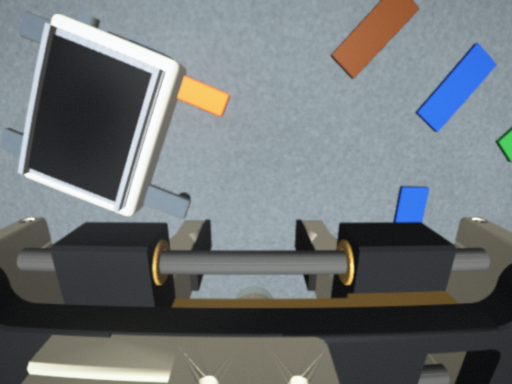

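Run:
```python
from h import *
import json
m=json.load(open('w2.json'));m={k:np.array(v) for k,v in m.items()};m['k1']=float(m['k1']);c=cam('wrist',m)
im=cv2.imread('pics/w2.png');hsv=cv2.cvtColor(im,cv2.COLOR_BGR2HSV)
for nm,lo,hi,zs in [('blue',(105,170,120),(120,255,255),[.008]),('orange',(8,170,160),(20,255,255),[.044,.040])]:
    mk=cv2.inRange(hsv,lo,hi);mk[220:]=0
    k,l,s,ce=cv2.connectedComponentsWithStats(mk)
    for i in range(1,k):
        if s[i,4]>150:
            cnt=cv2.findContours((l==i).astype('uint8'),0,2)[0][0].reshape(-1,2)
            ap=cv2.approxPolyDP(cv2.convexHull(cnt),4,True).reshape(-1,2)
            for z in zs:
                P=atz(c,cnt,z)[:,:2]*1000; r=cv2.minAreaRect(P.astype('float32'))
                print(nm,z,ap.tolist(),(atz(c,ap,z)[:,:2]*1000).round().tolist(),np.round(r[0]),np.round(r[1]),round(r[2],1))
cv2.imwrite('pics/w2c.png',cv2.resize(im[0:220,0:260],None,fx=3,fy=2.7,interpolation=2))
for z in(.032,.044): print(atz(c,[[229,96],[220,116]],z))
```

```text
blue 0.008 [[478, 44], [495, 64], [435, 130], [417, 111]] [[337.0, 182.0], [349.0, 219.0], [461.0, 180.0], [448.0, 142.0]] [399. 180.] [ 44. 120.] 72.0
blue 0.008 [[427, 188], [421, 219], [395, 219], [401, 187]] [[542.0, 212.0], [590.0, 229.0], [604.0, 189.0], [554.0, 173.0]] [572. 201.] [53. 44.] 18.8
[[ 0.52005476 -0.1089597   0.032     ]
 [ 0.54732138 -0.11214194  0.032     ]]
[[ 0.52031641 -0.10780567  0.044     ]
 [ 0.54665551 -0.11087966  0.044     ]]
```

View pics/w2c.png

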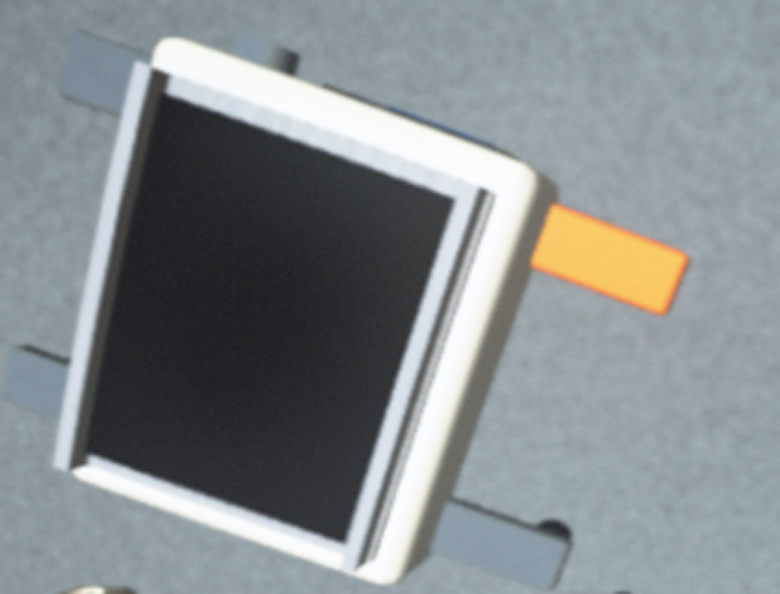

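Run:
```python
from h import *
import json
m=json.load(open('w2.json'));m={k:np.array(v) for k,v in m.items()};m['k1']=float(m['k1']);c=cam('wrist',m)
for z in (.038,.044):
    P=atz(c,[[230,94],[221.7,116.7],[184.3,75.6],[177.3,98.5]],z)[:,:2]*1000
    d=[np.degrees(np.arctan2(*(P[i]-P[j])[::-1])) for i,j in ((0,2),(1,3),(1,0))]
    e=(P[0]+P[1])/2; a=np.radians(np.mean([d[0]-90,d[1]-90,d[2]]));y=np.array([-np.sin(a),np.cos(a)])
    print(P.round(1).tolist(),np.round(d,1),np.linalg.norm(P[0]-P[1]),np.degrees(a),'foot',e-14*y)
# near/far casing top corners via top rim z? other arms feet
```

```text
[[517.5, -108.0], [547.1, -109.2], [515.5, -167.8], [544.4, -168.6]] [88.1 87.4 -2.4] 29.606178991171735 -2.3228358649517724 foot [ 531.73536218 -122.57450476]
[[517.7, -107.4], [546.8, -108.6], [515.7, -166.2], [544.1, -167.0]] [88.1 87.4 -2.4] 29.09391675262718 -2.322835864951777 foot [ 531.65652627 -121.99397276]
```

Run:
```python
from h import *
print(to([.641,.222,.10],109))
a=cam('scene');print(atz(a,[[385,247],[435,229],[395,182],[415,208]],0.008).round(3))
```

```text
(array([ 0.1368, -0.1298,  0.2422]), np.float64(0.59), np.float64(109.59))
[[0.687 0.29  0.008]
 [0.643 0.424 0.008]
 [0.45  0.421 0.008]
 [0.564 0.418 0.008]]
```

jog_arm([
  {"dx": 0.137, "dy": -0.13, "dz": 0.242, "twist": 0.6},
  {"dx": 0.137, "dy": -0.13, "dz": 0.242, "twist": 0.6},
  {"dx": 0.137, "dy": -0.13, "dz": 0.242, "twist": 0.6},
  {"dx": 0.137, "dy": -0.13, "dz": 0.242, "twist": 0.6},
  {"dx": 0.137, "dy": -0.13, "dz": 0.242, "twist": 0.6},
  {"dx": 0.137, "dy": -0.13, "dz": 0.242, "twist": 0.6},
  {"dx": 0.137, "dy": -0.13, "dz": 0.242, "twist": 0.6},
  {"dx": 0.137, "dy": -0.13, "dz": 0.242, "twist": 0.6},
  {"dx": 0.137, "dy": -0.13, "dz": 0.242, "twist": 0.6},
  {"dx": 0.137, "dy": -0.13, "dz": 0.242, "twist": 0.6},
  {"dx": 0.137, "dy": -0.13, "dz": 0.242, "twist": 0.6},
], gripper=0.06)

```text
t: 2.7
eef_pos: [0.642, 0.2198, 0.1012]
ee_rot: [-1.996, 1.571, -0.096]
force: [0.0, -0.3, 1.0]
width: 0.0601
```

Run:
```python
from h import *
s=arm.get_state();print(s['t'],s['eef_pos'],s['qd'].round(3),s['force'])
im=save('wrist','w3')
print(to([.641,.222,.0125],109))
s,p,M=tool();c=cam('wrist')
# predicted shim outline and grip pt
d=np.array([np.cos(np.radians(18.8)),np.sin(np.radians(18.8))]);n=np.array([-d[1],d[0]]);ce=np.array([.605,.21])
P=[np.r_[ce+i*.06*d+j*.022*n,.008] for i,j in ((-1,-1),(1,-1),(1,1),(-1,1))]
im=cv2.imread('pics/w3.png');cv2.polylines(im,[proj(c,P).astype(int)],True,(0,0,255),1);cv2.imwrite('pics/w3o.png',im)
```

```text
2.7 [0.64203692 0.21979543 0.1012432 ] [-0.009 -0.015 -0.    -0.001  0.002 -0.003] [ 0.00508511 -0.30509355  0.954237  ]
(array([0.0891, 0.0005, 0.0026]), np.float64(-0.16), np.float64(108.84))
```

View pics/w3o.png

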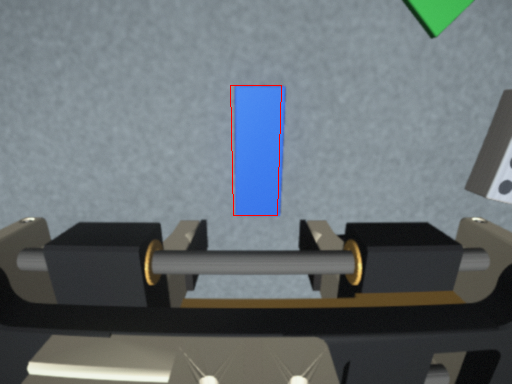

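jog_arm([
  {"dx": 0.04, "dy": 0.0, "dz": 0.003, "twist": 0},
  {"dx": 0.06, "dy": 0.0, "dz": 0.003, "twist": 0},
  {"dx": 0.075, "dy": 0.0, "dz": 0.003, "twist": 0},
  {"dx": 0.087, "dy": 0.0, "dz": 0.003, "twist": 0},
  {"dx": 0.087, "dy": 0.0, "dz": 0.003, "twist": 0},
  {"dx": 0.087, "dy": 0.0, "dz": 0.003, "twist": 0},
])

```text
t: 3.25
eef_pos: [0.6415, 0.2234, 0.0143]
ee_rot: [-1.661, 1.57, 0.239]
force: [0.1, 0.5, 0.5]
width: 0.0598
```

jog_arm([
  {"dx": 0, "dy": 0.0, "dz": 0, "twist": 0},
  {"dx": 0, "dy": 0.0, "dz": 0, "twist": 0},
  {"dx": 0, "dy": 0.0, "dz": 0, "twist": 0},
  {"dx": 0, "dy": 0.0, "dz": 0, "twist": 0},
  {"dx": 0, "dy": 0.0, "dz": 0, "twist": 0},
  {"dx": 0, "dy": 0.0, "dz": 0, "twist": 0},
], gripper=0.03, newtons=25)

```text
t: 3.75
eef_pos: [0.6414, 0.2244, 0.0146]
ee_rot: [-1.545, 1.57, 0.356]
force: [-1.1, -0.1, 6.3]
width: 0.0434
```

Run:
```python
from h import *
s=arm.get_state();print(s['t'],s['eef_pos'],s['qd'].round(3),s['force'],s['width'])
```

```text
3.75 [0.64139485 0.22439945 0.01460626] [-0.001 -0.     0.001  0.     0.     0.   ] [-1.05943216 -0.08758387  6.27558862] 0.043415856250045466
```

Run:
```python
from h import *
print(to([.538,.02,.0127+.05],177.5))
```

```text
(array([-0.0483,  0.1641, -0.1597]), np.float64(-68.55), np.float64(108.95))
```

jog_arm([
  {"dx": -0.025, "dy": 0, "dz": 0, "twist": 0},
  {"dx": -0.05, "dy": 0.02, "dz": -0.02, "twist": -5},
  {"dx": -0.05, "dy": 0.04, "dz": -0.04, "twist": -12},
  {"dx": -0.05, "dy": 0.06, "dz": -0.06, "twist": -19},
  {"dx": -0.05, "dy": 0.08, "dz": -0.08, "twist": -26},
  {"dx": -0.05, "dy": 0.1, "dz": -0.1, "twist": -33},
  {"dx": -0.05, "dy": 0.12, "dz": -0.12, "twist": -40},
  {"dx": -0.05, "dy": 0.14, "dz": -0.135, "twist": -47},
  {"dx": -0.05, "dy": 0.155, "dz": -0.15, "twist": -54},
  {"dx": -0.05, "dy": 0.164, "dz": -0.16, "twist": -61},
  {"dx": -0.05, "dy": 0.164, "dz": -0.16, "twist": -67},
  {"dx": -0.05, "dy": 0.164, "dz": -0.16, "twist": -68.5},
  {"dx": -0.05, "dy": 0.164, "dz": -0.16, "twist": -68.5},
  {"dx": -0.05, "dy": 0.164, "dz": -0.16, "twist": -68.5},
])

```text
t: 4.92
eef_pos: [0.5377, 0.0196, 0.0636]
ee_rot: [-1.892, 1.571, 1.203]
force: [-0.5, 0.3, -0.5]
width: 0.0435
```

Run:
```python
from h import *
s=arm.get_state();print(s['t'],s['eef_pos'],s['qd'].round(3),s['force'],s['width'])
print(to([.538,.02,.0127+.05],177.5),arm.camera_model('wrist'))
save('wrist','w4');im=save('side','d4');save('scene','s4')
cv2.imwrite('pics/d4c.png',cv2.resize(cv2.imread('pics/d4.png')[120:300,200:440],None,fx=3.3,fy=3.3))
cv2.imwrite('pics/s4c.png',cv2.resize(cv2.imread('pics/s4.png')[130:270,120:320],None,fx=4,fy=4))
```

```text
4.9167 [0.53768369 0.01962427 0.06359308] [ 0.004  0.003  0.002  0.001  0.    -0.005] [-0.47111537  0.29258212 -0.49721895] 0.043463428976191376
(array([ 0.0009, -0.0004, -0.0003]), np.float64(-0.16), np.float64(177.34)) {'camera_matrix': array([[265.07624747,   0.        , 252.80555175],
       [  0.        , 265.07624747, 188.9153368 ],
       [  0.        ,   0.        ,   1.        ]]), 'k1': -0.0564610708717469, 'eye': array([ 0.53355536, -0.05783419,  0.21160125]), 'attitude': array([ 2.85115980e+00, -1.29163355e-03,  3.09458767e+00])}
```

View pics/w4.png

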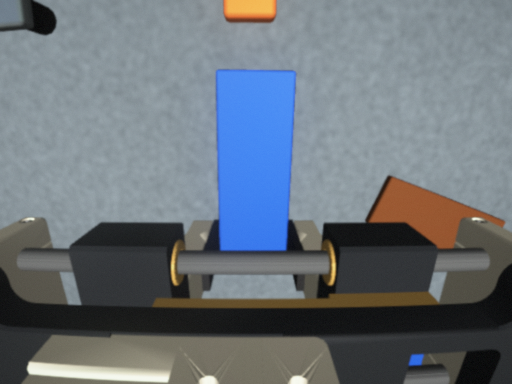

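View pics/d4c.png

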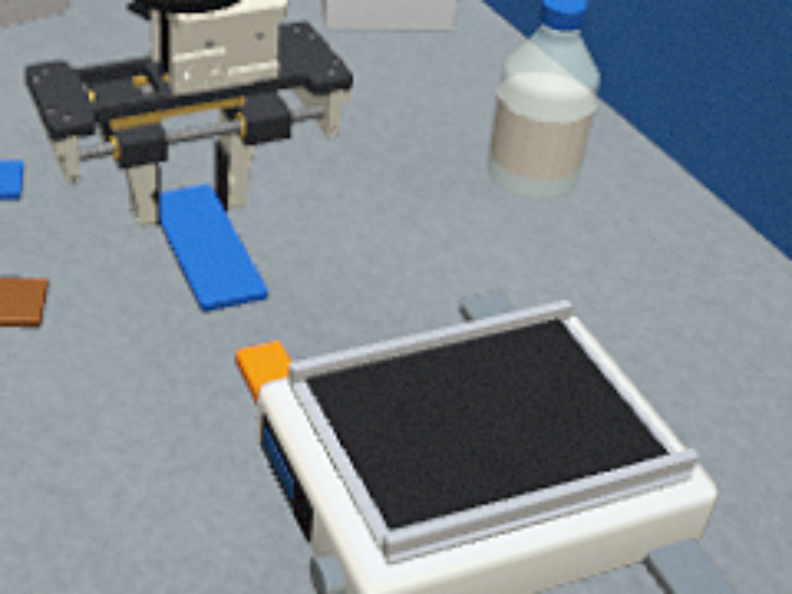

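View pics/s4c.png

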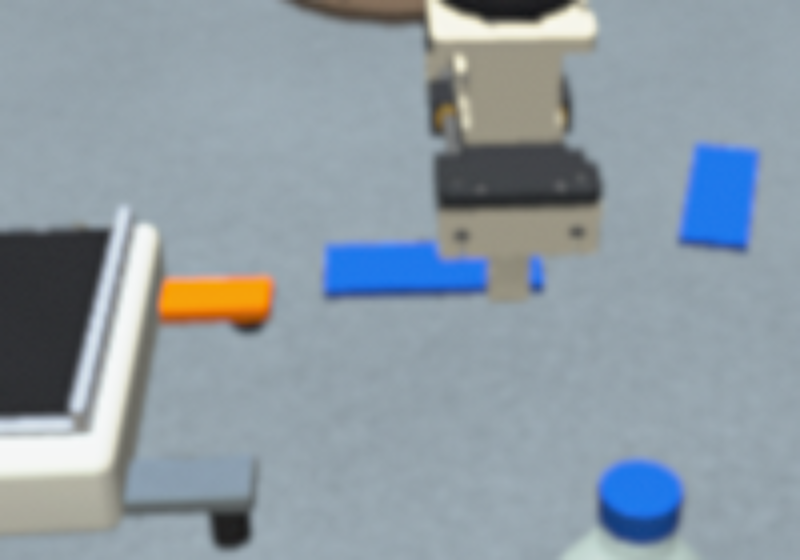

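Run:
```python
from h import *
c=cam('wrist')
print(atz(c,[[217,71],[296,71]],.057).round(4),'arm end top',atz(c,[[224.5,14],[276.5,14]],.044).round(4),'arm bottom edge',atz(c,[[226,21],[275,21]],.032).round(4))
print(atz(c,[[218,230],[289,230]],.057).round(4))
```

```text
[[ 0.5519 -0.0792  0.057 ]
 [ 0.509  -0.0772  0.057 ]] arm end top [[ 0.5469 -0.1111  0.044 ]
 [ 0.5176 -0.1098  0.044 ]] arm bottom edge [[ 0.5472 -0.111   0.032 ]
 [ 0.5175 -0.1096  0.032 ]]
[[0.5591 0.0148 0.057 ]
 [0.5137 0.0169 0.057 ]]
```

jog_arm([
  {"dx": 0.02, "dy": 0, "dz": 0, "twist": 0},
  {"dx": 0.035, "dy": 0, "dz": 0, "twist": 0},
  {"dx": 0.044, "dy": 0, "dz": 0, "twist": 0},
  {"dx": 0.048, "dy": 0, "dz": 0, "twist": 0},
  {"dx": 0.048, "dy": 0.01, "dz": -0.0005, "twist": 0},
  {"dx": 0.048, "dy": 0.02, "dz": -0.001, "twist": 0},
  {"dx": 0.048, "dy": 0.03, "dz": -0.0015, "twist": 0},
])

```text
t: 5.65
eef_pos: [0.5382, -0.0111, 0.0159]
ee_rot: [-2.964, 1.57, 0.133]
force: [0.0, -0.5, -0.3]
width: 0.0434
```

Run:
```python
from h import *
s=arm.get_state();print(s['t'],s['eef_pos'],s['force'],s['width'])
c=cam('wrist');print(to([.538,-.064,.0155],177.3))
save('wrist','w5');save('scene','s5')
cv2.imwrite('pics/s5c.png',cv2.resize(cv2.imread('pics/s5.png')[150:270,120:320],None,fx=4,fy=4))
```

```text
5.65 [ 0.53816171 -0.01105159  0.0159237 ] [ 0.01564265 -0.47883673 -0.32383996] 0.043399197252043546
(array([ 0.0004,  0.0529, -0.0022]), np.float64(0.15), np.float64(177.45))
```

View pics/w5.png

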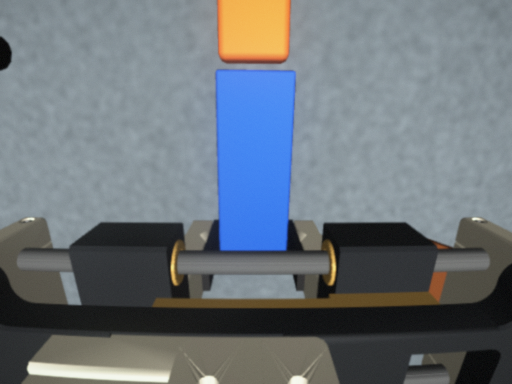

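View pics/s5c.png

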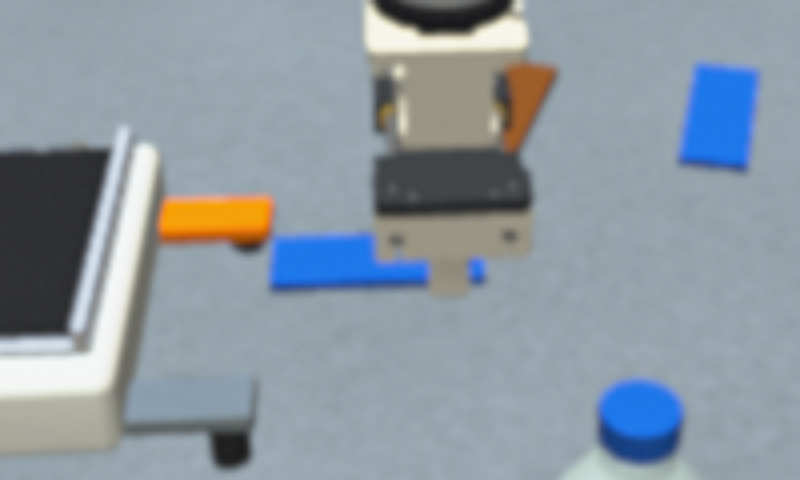

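jog_arm([
  {"dx": 0, "dy": 0.01, "dz": -0.0005, "twist": 0},
  {"dx": 0, "dy": 0.02, "dz": -0.001, "twist": 0},
  {"dx": 0, "dy": 0.03, "dz": -0.0015, "twist": 0},
  {"dx": 0, "dy": 0.04, "dz": -0.002, "twist": 0},
  {"dx": 0, "dy": 0.049, "dz": -0.0022, "twist": 0},
  {"dx": 0, "dy": 0.053, "dz": -0.0024, "twist": 0},
  {"dx": 0.001, "dy": 0.053, "dz": -0.0024, "twist": 0},
  {"dx": 0.001, "dy": 0.053, "dz": -0.0024, "twist": 0},
  {"dx": 0.001, "dy": 0.053, "dz": -0.0024, "twist": 0},
])

```text
t: 6.5
eef_pos: [0.5379, -0.0634, 0.0145]
ee_rot: [0.488, 1.571, -2.698]
force: [0.3, 0.1, 0.1]
width: 0.0435
```

Run:
```python
from h import *
s=arm.get_state();print(s['t'],s['eef_pos'],s['force'],s['width'])
save('wrist','w6');save('scene','s6')
cv2.imwrite('pics/s6c.png',cv2.resize(cv2.imread('pics/s6.png')[150:270,80:280],None,fx=4,fy=4))
```

```text
6.5 [ 0.53792522 -0.06337637  0.01450163] [0.33865987 0.13281461 0.11146735] 0.043473244883576366
```

View pics/w6.png

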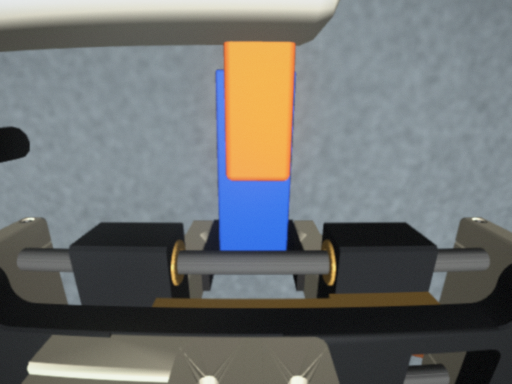

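View pics/s6c.png

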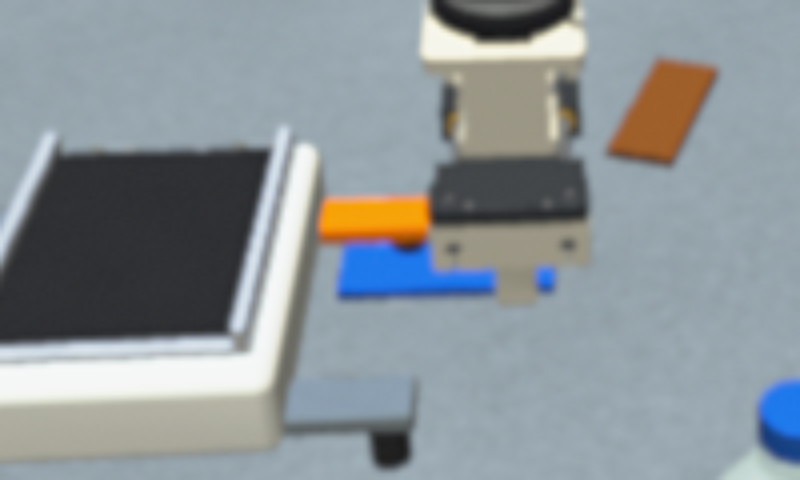

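jog_arm([
  {"dx": 0, "dy": 0, "dz": 0, "twist": 0},
  {"dx": 0, "dy": 0, "dz": 0, "twist": 0},
  {"dx": 0, "dy": 0, "dz": 0, "twist": 0},
  {"dx": -0.01, "dy": 0, "dz": 0, "twist": 0},
  {"dx": -0.04, "dy": 0, "dz": 0, "twist": 0},
  {"dx": -0.08, "dy": 0, "dz": 0, "twist": 0},
  {"dx": -0.08, "dy": 0, "dz": 0, "twist": 0},
], gripper=0.06)

```text
t: 7.18
eef_pos: [0.5421, -0.0631, 0.102]
ee_rot: [-3.05, 1.56, 0.048]
force: [1.0, 0.2, 0.4]
width: 0.06
```

Run:
```python
from h import *
s=arm.get_state();print(s['t'],s['eef_pos'],s['force'],s['width'])
save('wrist','w7')
c=cam('wrist');print(arm.camera_model('wrist')['eye'])
print(to([.437,.167,.10],72))
```

```text
7.1833 [ 0.54213795 -0.06313179  0.10200483] [1.02103485 0.24844582 0.42225584] 0.060037257493761584
[ 0.53574964 -0.14063669  0.24723827]
(array([-0.0012, -0.2252,  0.1139]), np.float64(105.48), np.float64(177.48))
```

View pics/w7.png

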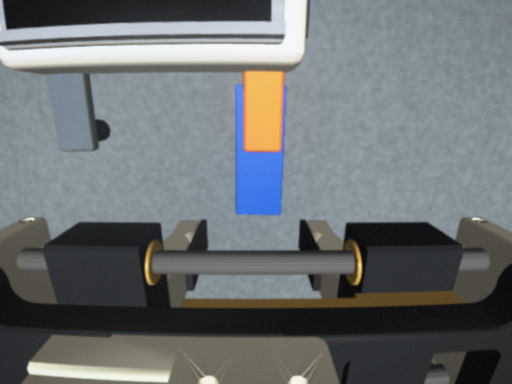

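jog_arm([
  {"dx": 0, "dy": -0.02, "dz": 0.01, "twist": 7},
  {"dx": 0, "dy": -0.04, "dz": 0.02, "twist": 14},
  {"dx": 0, "dy": -0.06, "dz": 0.03, "twist": 21},
  {"dx": 0, "dy": -0.08, "dz": 0.04, "twist": 28},
  {"dx": 0, "dy": -0.1, "dz": 0.05, "twist": 35},
  {"dx": 0, "dy": -0.12, "dz": 0.06, "twist": 42},
  {"dx": 0, "dy": -0.14, "dz": 0.07, "twist": 49},
  {"dx": 0, "dy": -0.16, "dz": 0.08, "twist": 56},
  {"dx": 0, "dy": -0.18, "dz": 0.09, "twist": 63},
  {"dx": 0, "dy": -0.2, "dz": 0.1, "twist": 70},
  {"dx": 0, "dy": -0.213, "dz": 0.11, "twist": 77},
  {"dx": 0, "dy": -0.225, "dz": 0.114, "twist": 84},
  {"dx": 0, "dy": -0.225, "dz": 0.114, "twist": 91},
  {"dx": 0, "dy": -0.225, "dz": 0.114, "twist": 98},
  {"dx": 0, "dy": -0.225, "dz": 0.114, "twist": 105.5},
  {"dx": 0, "dy": -0.225, "dz": 0.114, "twist": 105.5},
  {"dx": 0, "dy": -0.225, "dz": 0.114, "twist": 105.5},
  {"dx": 0, "dy": -0.225, "dz": 0.114, "twist": 105.5},
])

```text
t: 8.73
eef_pos: [0.434, 0.1663, 0.0946]
ee_rot: [2.621, 1.571, -2.403]
force: [0.3, -0.0, -0.6]
width: 0.0601
```

Run:
```python
from h import *
s=arm.get_state();print(s['t'],s['eef_pos'],s['qd'].round(3),s['q'].round(2))
c=cam('wrist');im=save('wrist','w8')
hsv=cv2.cvtColor(cv2.imread('pics/w8.png'),cv2.COLOR_BGR2HSV)
mk=cv2.inRange(hsv,(105,170,120),(120,255,255));mk[225:]=0
k,l,st,ce=cv2.connectedComponentsWithStats(mk)
for i in range(1,k):
    if st[i,4]>400:
        cnt=cv2.findContours((l==i).astype('uint8'),0,2)[0][0].reshape(-1,2)
        r=cv2.minAreaRect((atz(c,cnt,.008)[:,:2]*1000).astype('float32'));print(st[i],r)
print(to([.437,.167,.0127],72))
```

```text
8.7333 [0.43404731 0.1663003  0.09460399] [-0.001  0.002  0.001  0.     0.003 -0.01 ] [ 0.79  0.16 -0.63 -0.   -0.78 -2.67]
[ 233   87   50  132 6234] ((398.78778076171875, 181.0540008544922), (42.4062385559082, 117.82610321044922), 71.93562316894531)
(array([ 0.0819, -0.0026,  0.0016]), np.float64(0.11), np.float64(72.11))
```

View pics/w8.png

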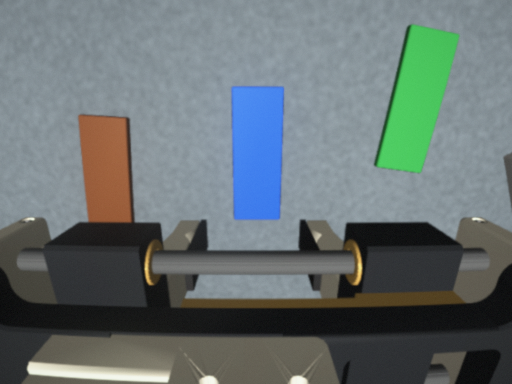

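jog_arm([
  {"dx": 0.04, "dy": 0.0, "dz": 0.003, "twist": 0},
  {"dx": 0.06, "dy": 0.0, "dz": 0.003, "twist": 0},
  {"dx": 0.073, "dy": 0.0, "dz": 0.003, "twist": 0},
  {"dx": 0.08, "dy": 0.0, "dz": 0.003, "twist": 0},
  {"dx": 0.08, "dy": 0.0, "dz": 0.003, "twist": 0},
  {"dx": 0.08, "dy": 0.0, "dz": 0.003, "twist": 0},
  {"dx": 0.08, "dy": 0.0, "dz": 0.003, "twist": 0},
])

```text
t: 9.37
eef_pos: [0.4356, 0.1697, 0.0154]
ee_rot: [-0.574, 1.569, 0.682]
force: [0.6, 0.8, 0.7]
width: 0.0605
```

jog_arm([
  {"dx": 0.001, "dy": 0.0, "dz": 0, "twist": 0},
  {"dx": 0.001, "dy": 0.0, "dz": 0, "twist": 0},
  {"dx": 0.001, "dy": 0.0, "dz": 0, "twist": 0},
  {"dx": 0.001, "dy": 0.0, "dz": 0, "twist": 0},
  {"dx": 0.001, "dy": 0.0, "dz": 0, "twist": 0},
  {"dx": 0.001, "dy": 0.0, "dz": 0, "twist": 0},
], gripper=0.03, newtons=25)

```text
t: 9.87
eef_pos: [0.4353, 0.1695, 0.0141]
ee_rot: [-0.566, 1.57, 0.689]
force: [-1.0, 1.1, 5.9]
width: 0.0432
```

Run:
```python
from h import *
s=arm.get_state();print(s['t'],s['eef_pos'],s['force'],s['width'])
print(to([.538,.02,.0127+.05],177.3))
import json
# shim A pose from w7 (eye known)
```

```text
9.8667 [0.43529788 0.16951512 0.01407063] [-1.00986958  1.08285701  5.91990282] 0.04321156744778373
(array([-0.0486, -0.144 , -0.1103]), np.float64(-105.36), np.float64(71.94))
```

jog_arm([
  {"dx": -0.025, "dy": 0, "dz": 0, "twist": 0},
  {"dx": -0.049, "dy": -0.01, "dz": -0.008, "twist": -7},
  {"dx": -0.049, "dy": -0.02, "dz": -0.016, "twist": -14},
  {"dx": -0.049, "dy": -0.03, "dz": -0.024, "twist": -21},
  {"dx": -0.049, "dy": -0.04, "dz": -0.032, "twist": -28},
  {"dx": -0.049, "dy": -0.05, "dz": -0.04, "twist": -35},
  {"dx": -0.049, "dy": -0.06, "dz": -0.048, "twist": -42},
  {"dx": -0.049, "dy": -0.07, "dz": -0.056, "twist": -49},
  {"dx": -0.049, "dy": -0.08, "dz": -0.064, "twist": -56},
  {"dx": -0.049, "dy": -0.09, "dz": -0.072, "twist": -63},
  {"dx": -0.049, "dy": -0.1, "dz": -0.08, "twist": -70},
  {"dx": -0.049, "dy": -0.11, "dz": -0.088, "twist": -77},
  {"dx": -0.049, "dy": -0.12, "dz": -0.096, "twist": -84},
  {"dx": -0.049, "dy": -0.13, "dz": -0.104, "twist": -91},
  {"dx": -0.049, "dy": -0.144, "dz": -0.11, "twist": -98},
  {"dx": -0.049, "dy": -0.144, "dz": -0.11, "twist": -105.3},
  {"dx": -0.049, "dy": -0.144, "dz": -0.11, "twist": -105.3},
  {"dx": -0.049, "dy": -0.144, "dz": -0.11, "twist": -105.3},
])

```text
t: 11.37
eef_pos: [0.5374, 0.0198, 0.0623]
ee_rot: [0.243, 1.57, -2.952]
force: [0.3, -0.6, -0.4]
width: 0.0434
```

Run:
```python
from h import *
s=arm.get_state();print(s['t'],s['eef_pos'],s['qd'].round(3),s['force'],s['width'],to([.538,.02,.0127+.05],177.3))
import json
m=arm.camera_model('wrist');json.dump({k:np.array(v).tolist() for k,v in m.items()},open('w9.json','w'))
save('wrist','w9');save('scene','s9');save('side','d9')
cv2.imwrite('pics/s9c.png',cv2.resize(cv2.imread('pics/s9.png')[130:260,130:310],None,fx=4.4,fy=4.4))
cv2.imwrite('pics/d9c.png',cv2.resize(cv2.imread('pics/d9.png')[120:270,200:400],None,fx=4,fy=4))
```

```text
11.3667 [0.53742636 0.01976956 0.06226854] [ 0.01  -0.008 -0.007  0.    -0.001 -0.036] [ 0.2798964  -0.61828915 -0.38725369] 0.043434257215477515 (array([-0.0004, -0.0003, -0.0006]), np.float64(-0.32), np.float64(176.98))
```

View pics/w9.png

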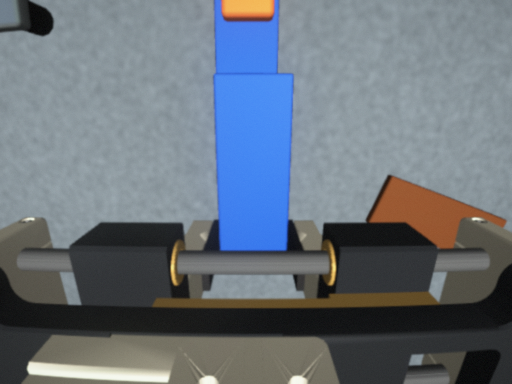

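View pics/s9c.png

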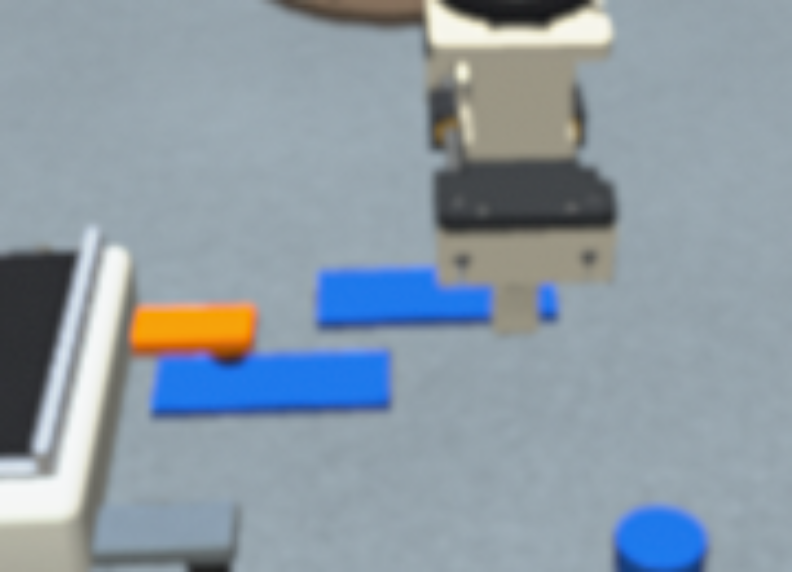

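View pics/d9c.png

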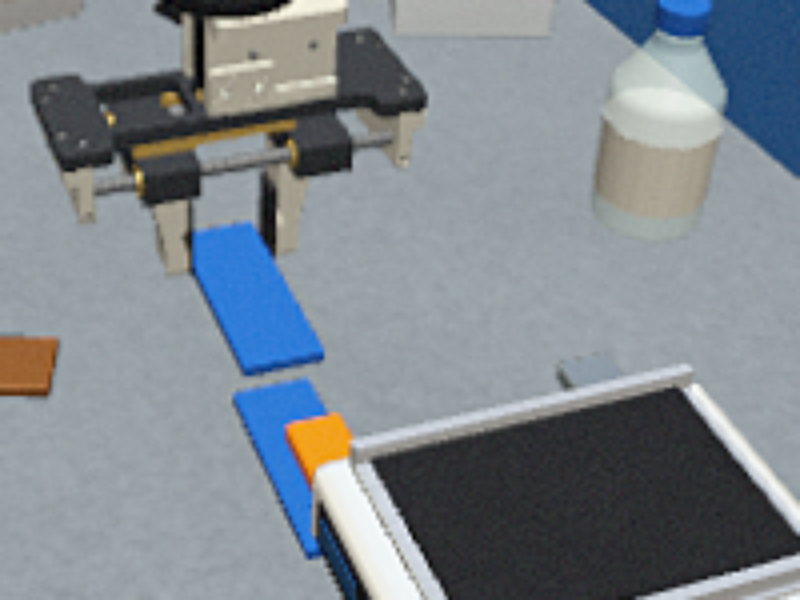

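Run:
```python
from h import *
import json
im=cv2.imread('pics/w9.png');cv2.imwrite('pics/w9c.png',cv2.resize(im[0:250,190:320],None,fx=4,fy=2.4,interpolation=2))
m=json.load(open('w9.json'));m={k:np.array(v) for k,v in m.items()};m['k1']=float(m['k1']);c=cam('wrist',m)
hsv=cv2.cvtColor(im,cv2.COLOR_BGR2HSV);mk=cv2.inRange(hsv,(105,150,110),(120,255,255))
def edges(r,z):
    xs=np.where(mk[r])[0];xs=xs[(xs>190)&(xs<310)];e=[xs.min()-.5,xs.max()+.5];P=atz(c,[[e[0],r],[e[1],r]],z)[:,:2]*1000
    print(r,e,P.mean(0).round(1),np.linalg.norm(P[0]-P[1]).round(1))
for r in(30,45,60):edges(r,.008)
for r in(85,120,160,200):edges(r,.056)
print('end2',atz(c,[[254,73]],.056),'arm',atz(c,[[222,12],[274,12]],.044))
```

```text
30 [np.float64(214.5), np.float64(277.5)] [ 534.3 -111.5] 43.4
45 [np.float64(215.5), np.float64(277.5)] [ 534.5 -101.9] 43.2
60 [np.float64(215.5), np.float64(276.5)] [535.5 -92.2] 43.0
85 [np.float64(213.5), np.float64(292.5)] [531.8 -71. ] 43.3
120 [np.float64(214.5), np.float64(291.5)] [532.8 -52.3] 43.6
160 [np.float64(216.5), np.float64(289.5)] [534.  -29.3] 43.0
200 [np.float64(217.5), np.float64(288.5)] [535.3  -4.5] 43.7
end2 [[ 0.5309076  -0.07710079  0.056     ]] arm [[ 0.54690308 -0.11191532  0.044     ]
 [ 0.5179034  -0.11034781  0.044     ]]
```

View pics/w9c.png

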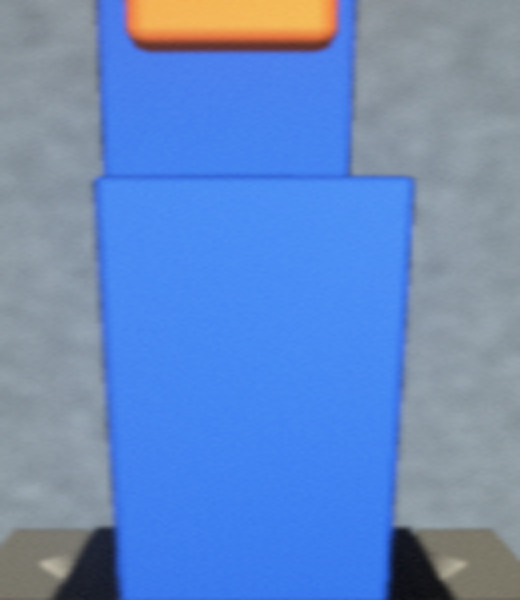

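jog_arm([
  {"dx": 0.015, "dy": 0, "dz": 0, "twist": 0},
  {"dx": 0.028, "dy": 0, "dz": 0, "twist": 0},
  {"dx": 0.035, "dy": 0, "dz": 0, "twist": 0},
  {"dx": 0.039, "dy": 0, "dz": 0, "twist": 0},
  {"dx": 0.039, "dy": 0, "dz": 0, "twist": 0},
  {"dx": 0.039, "dy": 0, "dz": 0, "twist": 0},
  {"dx": 0.039, "dy": 0, "dz": 0, "twist": 0},
])

```text
t: 12.1
eef_pos: [0.5382, 0.0202, 0.0241]
ee_rot: [-2.85, 1.57, 0.243]
force: [0.6, -0.0, 0.2]
width: 0.0436
```

Run:
```python
from h import *
s=arm.get_state();print(s['t'],s['eef_pos'],s['force'],s['moment'],s['width'])
save('scene','s10');save('side','d10');save('wrist','w10')
cv2.imwrite('pics/s10c.png',cv2.resize(cv2.imread('pics/s10.png')[170:240,150:290],None,fx=5.6,fy=5.6,interpolation=2))
print(to([.5376,-.063,.0229],177.0))
```

```text
12.1 [0.53822515 0.02019854 0.02412711] [ 0.5676955  -0.00660093  0.21138787] [0.07587071 0.13673015 0.0163158 ] 0.04356686386332651
(array([ 0.0012,  0.0831, -0.0035]), np.float64(0.22), np.float64(177.22))
```

View pics/s10c.png

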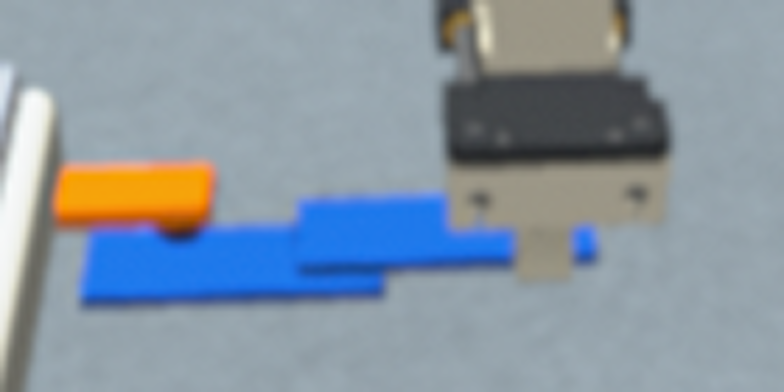

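View pics/w10.png

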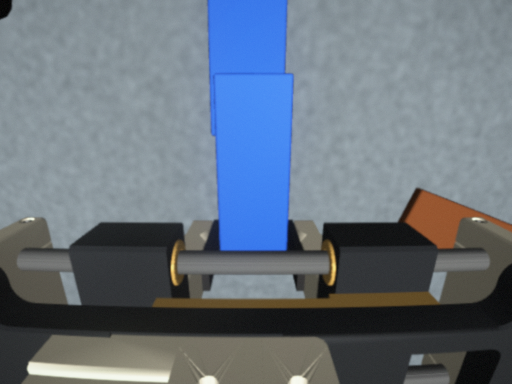

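jog_arm([
  {"dx": 0.0012, "dy": 0, "dz": 0, "twist": 0},
  {"dx": 0.0012, "dy": 0.008, "dz": -0.0004, "twist": 0},
  {"dx": 0.0012, "dy": 0.016, "dz": -0.0008, "twist": 0},
  {"dx": 0.0012, "dy": 0.024, "dz": -0.0012, "twist": 0},
  {"dx": 0.0012, "dy": 0.028, "dz": -0.0014, "twist": 0},
  {"dx": 0.0012, "dy": 0.028, "dz": -0.0014, "twist": 0},
  {"dx": 0.0012, "dy": 0.028, "dz": -0.0014, "twist": 0},
])

```text
t: 12.83
eef_pos: [0.5379, -0.0086, 0.0224]
ee_rot: [2.955, 1.571, -0.236]
force: [0.1, 0.1, 0.3]
width: 0.0436
```

Run:
```python
from h import *
s=arm.get_state();print(s['t'],s['eef_pos'],s['force'],s['moment'],s['width'])
save('scene','s11');save('wrist','w11')
s=arm.get_state();print(s['t'],s['eef_pos'],s['force'])
cv2.imwrite('pics/s11c.png',cv2.resize(cv2.imread('pics/s11.png')[170:240,140:260],None,fx=6.5,fy=6.5,interpolation=2))
print(to([.5376,-.063,.0229],177.0))
```

```text
12.8333 [ 0.53785029 -0.00859529  0.02236668] [0.09272341 0.12078641 0.30895869] [0.04917684 0.14255543 0.01242756] 0.043582580825858114
12.9333 [ 0.53787819 -0.00810134  0.02237594] [ 0.41740955 -0.03600123 -1.01878141]
(array([-0.0005,  0.0548, -0.0024]), np.float64(0.21), np.float64(177.21))
```

View pics/s11c.png

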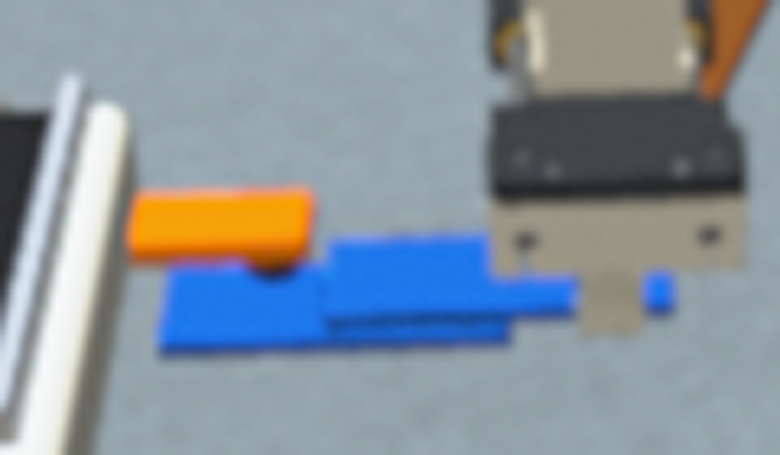

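View pics/w11.png

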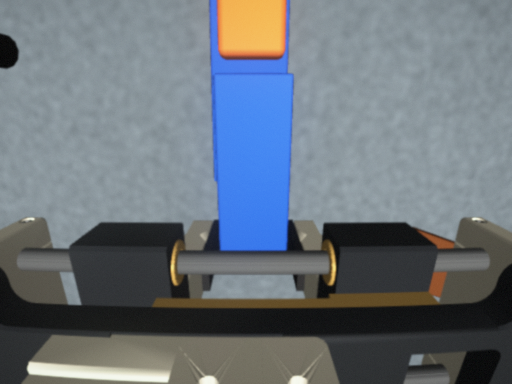

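jog_arm([
  {"dx": 0, "dy": 0.005, "dz": -0.0002, "twist": 0},
  {"dx": 0, "dy": 0.01, "dz": -0.0005, "twist": 0},
  {"dx": 0, "dy": 0.015, "dz": -0.0007, "twist": 0},
  {"dx": 0, "dy": 0.02, "dz": -0.001, "twist": 0},
  {"dx": 0, "dy": 0.02, "dz": -0.001, "twist": 0},
])

```text
t: 13.35
eef_pos: [0.5377, -0.0289, 0.0223]
ee_rot: [0.358, 1.571, -2.833]
force: [-0.6, -0.2, -0.3]
width: 0.0431
```

No contact force, so I continue.

jog_arm([
  {"dx": 0, "dy": 0.006, "dz": -0.0003, "twist": 0},
  {"dx": 0, "dy": 0.012, "dz": -0.0006, "twist": 0},
  {"dx": 0, "dy": 0.018, "dz": -0.0008, "twist": 0},
  {"dx": 0, "dy": 0.024, "dz": -0.001, "twist": 0},
  {"dx": 0, "dy": 0.03, "dz": -0.0013, "twist": 0},
  {"dx": 0, "dy": 0.034, "dz": -0.0014, "twist": 0},
  {"dx": 0, "dy": 0.034, "dz": -0.0014, "twist": 0},
  {"dx": 0, "dy": 0.034, "dz": -0.0014, "twist": 0},
])

```text
t: 14.02
eef_pos: [0.5376, -0.0624, 0.0224]
ee_rot: [-2.582, 1.571, 0.511]
force: [0.2, 0.9, -0.3]
width: 0.0433
```

Run:
```python
from h import *
s=arm.get_state();print(s['t'],s['eef_pos'],s['force'],s['moment'],s['width'])
save('scene','s12');save('wrist','w12')
cv2.imwrite('pics/s12c.png',cv2.resize(cv2.imread('pics/s12.png')[170:240,140:260],None,fx=6.5,fy=6.5,interpolation=2))
```

```text
14.0167 [ 0.53763565 -0.06240647  0.02236408] [ 0.20763491  0.85919514 -0.31054008] [ 0.0875516   0.06831911 -0.05583031] 0.04326633957293787
```

View pics/s12c.png

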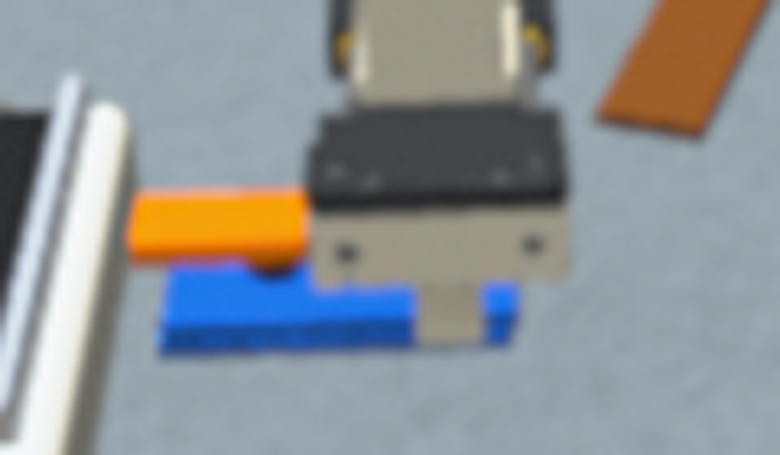

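View pics/w12.png

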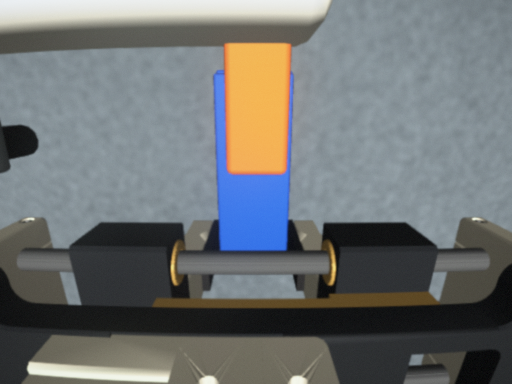

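jog_arm([
  {"dx": 0, "dy": 0, "dz": 0, "twist": 0},
  {"dx": 0, "dy": 0, "dz": 0, "twist": 0},
  {"dx": 0, "dy": 0, "dz": 0, "twist": 0},
  {"dx": 0, "dy": 0, "dz": 0, "twist": 0},
  {"dx": -0.015, "dy": 0, "dz": 0, "twist": 0},
  {"dx": -0.045, "dy": 0, "dz": 0, "twist": 0},
  {"dx": -0.08, "dy": 0, "dz": 0, "twist": 0},
  {"dx": -0.12, "dy": 0, "dz": 0, "twist": 0},
  {"dx": -0.12, "dy": -0.03, "dz": 0, "twist": 0},
  {"dx": -0.12, "dy": -0.07, "dz": 0, "twist": 0},
  {"dx": -0.12, "dy": -0.08, "dz": 0, "twist": 0},
  {"dx": -0.12, "dy": -0.08, "dz": 0, "twist": 0},
  {"dx": -0.12, "dy": -0.08, "dz": 0, "twist": 0},
], gripper=0.06)

```text
t: 15.2
eef_pos: [0.5413, 0.0185, 0.1423]
ee_rot: [0.158, 1.571, -3.03]
force: [-0.4, -0.4, -0.1]
width: 0.0602
```

Run:
```python
from h import *
s=arm.get_state();print(s['t'],s['eef_pos'],s['force'],s['width'])
c=cam('wrist');save('scene','s13');save('side','d13');save('wrist','w13')
cv2.imwrite('pics/s13c.png',cv2.resize(cv2.imread('pics/s13.png')[170:240,140:260],None,fx=6.5,fy=6.5,interpolation=2))
cv2.imwrite('pics/d13c.png',cv2.resize(cv2.imread('pics/d13.png')[190:280,230:350],None,fx=6,fy=6,interpolation=2))
a=cv2.imread('pics/s0.png').astype(int);b=cv2.imread('pics/s13.png').astype(int)
print('shaker diff',abs(a-b)[175:275,20:150].max(), abs(a-b)[175:275,20:150].mean(),abs(a-b)[300:370,20:150].mean())
```

```text
15.2 [0.54131036 0.01849501 0.1422934 ] [-0.41174162 -0.43100085 -0.0596412 ] 0.06015485325282693
shaker diff 5 0.6138717948717949 0.5884615384615385
```

View pics/s13c.png

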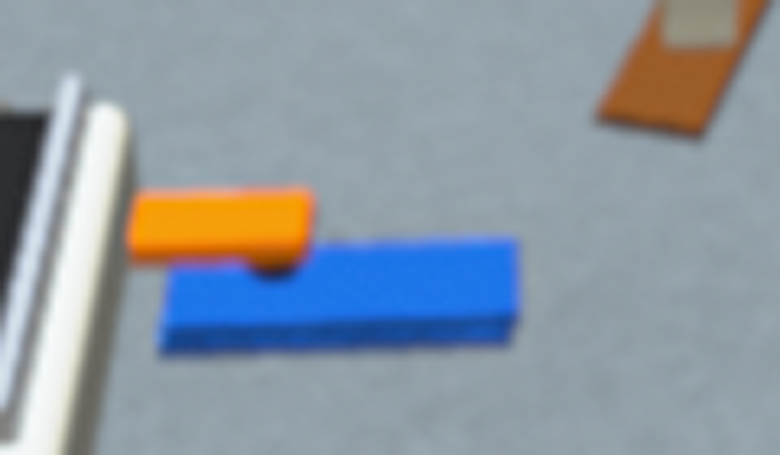

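View pics/w13.png

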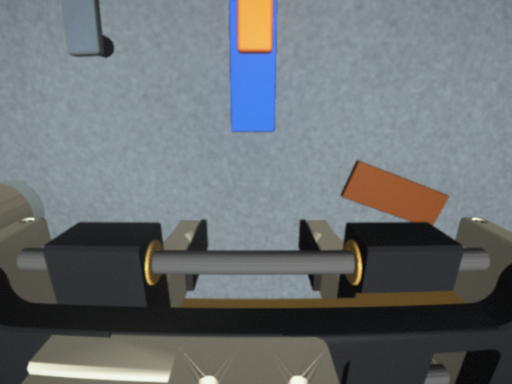

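View pics/d13c.png

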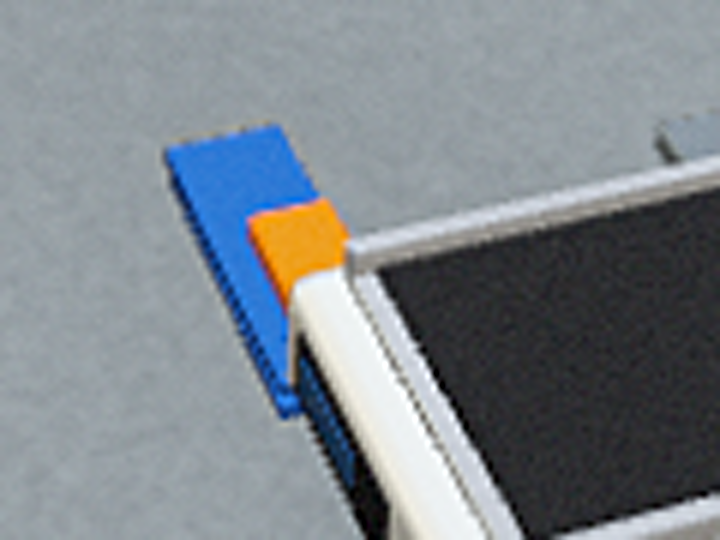

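```bash
python3 -c "
from station import arm
print(arm.job_done())"
```

```text
the job is handed in; nothing more can be done
None
```

Both blue shims are stacked flat under the orange outrigger's foot: the shim farther from the robot went in first on the bench, then the nearer one on top. I handed the job in at about 15 s of the allowed 62 s.

**Last checks**
- **Stack:** The last scene, side and wrist pictures show the two shims flush on each other. The foot is about 35–40 mm in from the inner end, within about 2 mm of the centre line.
- **Shaker:** The before and after scene pictures of the shaker match to within image noise, so it was neither shoved nor tipped. Forces at the stops while sliding in read under 1.5 N.
- **Arm:** It was clear of everything, holding nothing, with the fingers well above the bench.

**What disagreed**
- **Shim direction:** The task puts the shims' length within 25° of y. All the cameras showed them about 18° from x instead, so I used the measured poses.
- **Shaker heights:** A rough fit of the pictures put the arm top at about 39 mm and the casing top at about 69 mm, not 44 and 94 mm. The second shim cleared the foot without contact.
- **Refused move:** My first move call was refused because I had left out some fields, so nothing moved.

By the given dimensions a 2 mm gap remains above the stack. I did not measure it or test whether the shaker still rocks.

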